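# Prise the split ring off the painting turntable

## Task

The painting turntable has to come apart for cleaning. Slip the tip of the bent pick under one eared end of the split retaining ring and lift that end up out of the hub's groove, lay the pick back down on the table, then take the ring off the hub and lay it flat in the wooden tray, well inside its walls. Do not let the ring fly off or drop, do not bump the toys and the paint tin, and leave everything lying still.

Things in the scene. Friction and masses are not known exactly. Their poses are not given: they have to be found in the camera images.
- turntable: Fixed wooden painting wheel for clay toys, 220 mm across, a dark steel hub in its middle. Origin on the table under its axis, z up. Wheel's top face 28 mm above the table; low rim, 103 to 110 mm from the axis, up to 38 mm. Does not turn.
- hub (a point): Top centre of the hub, 65 mm above the table. The hub from below: shoulder 80 mm across from 28 to 44 mm high, on which the ring lies; collar 64 mm across to 48 mm; neck 54 mm across to 65 mm. A key 24 mm wide on its -x side (out to 40 mm from the axis, up to 63 mm) stands in the ring's gap and lets the ring turn only a few degrees.
- catch_a_point (a point): Point of one of two spring catches, roof-shaped with 45 degree faces, on the neck at +/-54 degrees from the turntable's -x: 36.5 mm from the axis, 53.5 mm high, 3 mm over the ring's inner edge, holding that end of the ring in the groove below it. This one (turntable's +y side) holds end a.
- catch_b_point (a point): Point of one of two spring catches, roof-shaped with 45 degree faces, on the neck at +/-54 degrees from the turntable's -x: 36.5 mm from the axis, 53.5 mm high, 3 mm over the ring's inner edge, holding that end of the ring in the groove below it. This one (turntable's -y side) holds end b. A catch gives way to about 3 to 5 N of lift at the ear; an end lifted over it stays up, resting on it.
- ring: Rigid steel split ring (C), flat, 6 mm thick, inner diameter 67, outer 94 mm, 64 to 104 g. Origin: centre of its underside, 44 mm above the table at the start, z along its axis. The gap looks to its own -x (at the start within 3 degrees of the turntable's -x). At each end, 40 degrees either side of -x, an ear sticks straight outward. Space between the ears about 58 mm.
- ring_end_a (a point): Middle of the ear on the ring's +y side: 58 mm from the ring's axis, 3 mm above its underside (47 mm above the table at the start). The ear points from the axis through this point; 16 mm wide, 6 mm thick, free from 47 to 66 mm from the axis, 16 mm of free height under it down to the wheel. Once over its catch the ear stays about 12 to 20 mm higher.
- ring_end_b (a point): Middle of the ear on the ring's -y side: 58 mm from the ring's axis, 3 mm above its underside (47 mm above the table at the start). The ear points from the axis through this point; 16 mm wide, 6 mm thick, free from 47 to 66 mm from the axis, 16 mm of free height under it down to the wheel. Once over its catch the ear stays about 12 to 20 mm higher.
- pick: Hand pick lying on the table, 95 to 150 g. Origin: underside of the handle's middle, on the table; +x points along it to the tip, z up. Wooden handle 100 mm long (x -50 to 50), 22 wide, 26 high; ferrule to x = 60 mm, 18 wide; steel shank 8 mm square, its axis 13 mm high, to x = 105 mm; then a short blade bent upward. Centre of mass near x = 14 mm.
- pick_bend (a point): Where shank and blade meet: x = 105 mm, 13 mm above the handle's underside. The blade is 20 mm long, 14 wide, 4 thick, bent 35 degrees up from the shank: with the shank sloping 35 degrees down to the front the blade is level. Sloping 35 to 45 degrees the pick clears the turntable's rim and goes under an ear from outside, pointing at the axis.
- pick_tip (a point): Middle of the front edge of the pick's blade: x = 121.4 mm, y = 0, 24.5 mm above the handle's underside.
- tray: Fixed square wooden tray, open on top, 200 x 200 mm outside, walls 6 mm thick and 26 mm high, floor 6 mm above the table. Origin under its centre on the table, x and y along its sides.
- top_1: Unglazed clay spinning top standing on its crown, point up, 72 mm across, 84 mm high. Origin at the centre of its underside. Bystander.
- top_2: Unglazed clay spinning top standing on its crown, point up, 72 mm across, 84 mm high. Origin at the centre of its underside. Bystander.
- cat: Seated blue clay cat figure, 70 mm across, 117 mm high. Origin at the centre of its underside. Bystander.
- paint_tin: Tin with a pressed lid, 88 mm across, 95 mm high. Origin at the centre of its underside. Bystander.
Not all that is in view belongs to the job. Of the things like the ring, leave any that is purple or red; of the rest the larger one is meant.

How it is judged (in metres and radians):
On the way:
1. one end of the ring is lifted out of the groove by the pick, its tip under the ring (contact force between pick and ring above 0.2 N and z of pick_tip in the frame of ring below 0.003 m and z of any of ring_end_a, ring_end_b in the frame of turntable above 0.057 m), for 0.1 s.
At the end, for the whole second after the job is handed in: Ring flat (within 7 degrees, either face up) and still on the tray floor, its centre within 50 mm of the tray's middle along both sides; pick still on the table, handle underside's middle under 30 mm high and tip under 50 mm, its middle over 110 mm from the tray's and turntable's middles (x of ring in the frame of tray between -0.05 and 0.05 m and y of ring in the frame of tray between -0.05 and 0.05 m and z of ring in the frame of tray below 0.015 m and (angle between ring's own z axis and vertical below 0.12 rad or angle between ring's own z axis and vertical above 3.02 rad) and linear speed of each of ring, pick below 0.02 m/s and height (world z) of pick between -0.005 and 0.03 m and height (world z) of pick_tip below 0.05 m and horizontal distance between pick and tray above 0.11 m and horizontal distance between pick and turntable above 0.11 m); the robot touches nothing.
It fails at once if the ring flies off or drops (faster than 1.2 m/s) (linear speed of ring above 1.2 m/s).
It fails at once if a bystander is pushed more than 20 mm (distance of any of top_1, top_2, cat, paint_tin from where it was at the start of the episode above 0.02 m).
It also fails if it takes over 64 s, if anything falls off the work surface, if the arm or the gripper's body presses on something with over 40 N, if the wrist force passes 120 N, or if a joint passes its speed limit or range.

## Robot

A 6-joint arm with a two-finger parallel gripper is mounted at the origin on the work surface. World frame = base frame: x ahead of the robot, y to its left, z up, the work surface at z = 0. Lengths are in m, angles in degrees, forces in N, time in s.
With the tool pointing down it reaches from about 0.275 to 0.775 m from the base axis. Payload 14.6 kg.
Tool frame: the origin (TCP) lies midway between the tips of the shut fingers; the grasp point (between the pads) lies 19 mm behind it; x points along the fingers, y is the direction in which the jaws open and shut, and the axes are right-handed (so a half turn about x gives the same grasp; the last joint's range is limited). The gripper opens to 85 mm and grips with 20 to 120 N. Pads are 22 mm wide; open, the fingers measure 114 mm over their backs; the gripper's body (76 mm by 85 mm) begins 54 mm behind the grasp point. The pads swing forward as they close: fully open they stand 13 mm farther back than shut.
Start: joints at [-75.247, 15.075, -2.767, 72.158, 0, 81.102], TCP at [0.211, -0.481, 0.231] pointing down, gripper open.
Joint ranges: [-151.79, 151.79], [-50.71, 97.33], [-67.44, 78.34], [-121.81, 120.89], [-77.56, 73.72], [-180, 180]. Speed limits (degrees/s): [108.29, 108.29, 147.25, 159.86, 180, 180].

## Interface

Orientations are given as [roll, pitch, yaw] about the fixed x, y, z axes, in that order (R = Rz(yaw) Ry(pitch) Rx(roll)).
In Python, from workcell import arm, viewer, job gives the robot as it stands. The module is installed in compiled form; this text tells all that it offers.
- The arm moves only by the tool drive_tool, never from a script. Its argument "steps" is a list of rows, each a list of 6 numbers: the shift along the world's x, y, z in m, then the turn, a rotation vector about the world's x, y, z in rad. In form: [[x, y, z, wx, wy, wz], ...]. A call has exactly 5 rows; each row shifts and turns the commanded pose from where the row before left it; what a row does not reach is not made up. A row lasts 1/12 s, in which the tool goes at most 41.7 mm and 7.16 degrees, less where a joint would pass 70% of its speed; a pose out of reach is approached as far as the arm can. A call is refused whole if a number of a shift passes 0.0417 or a number of a turn 0.125, either way. A call with a gripper value outside its range is refused whole. "claw" is the finger opening in m, from 0 to 0.0854, set as the call begins (left out, the last holds). The fingers move at their own pace and stop on an object; "grip_force" is the grip in N (left out, the last holds). Time passes only in rows, so rows that do not move let the fingers close, or fill a call up. It gives the time, the measured TCP pose, the force and the opening at its end, in the units of the state.
- arm.get_state(): the state, without advancing time (a new reading comes with each control period).
- viewer.grab_frame(name): name is "scene" or "top"; returns a dict with "img" (420x560x3 uint8, red, green, blue), "camera_matrix" (3x3 intrinsics, pixels), "D" ([k1, k2, p1, p2, k3] as OpenCV has them; the pictures are not rectified), "R" (3x3) and "t" (3): a world point X has camera coordinates R X + t. Camera axes: x right, y down, z forward; pixel columns grow to the right and rows downward; lengths in m; the calibration is good to about 2 mm. A picture is of the moment at which its call begins. There is no depth.
- job.sign_off(): hands the job in, once; it reports no verdict.
The state is a dict: "clock": time; "qpos": joint angles; "joint_vel": joint speeds; "tau": joint torques, N m; "tcp_pos": TCP position; "ee_rot": TCP orientation; "wrist_force": force on the tool from outside, world axes, zero at the start; "ft_torque": the same for the moment, N m; "opening": opening from 0.0 (shut) to 1.0 (fully open).
Only numpy, scipy, OpenCV 4.12 (cv2) and the standard library are available. Lean on these libraries where they do the work, as an engineer would, in place of code of your own. Each camera call takes 0.05 s, during which the arm holds its last target. There are 200 camera calls.

## Working session

There is one attempt and no reset: what is moved stays moved. The work goes in short steps, Python scripts to look and compute and a tool call to move; the robot and the scene stay as the last step left them, time stands still between calls to the robot, and variables do not carry over. Pictures are saved under pics/ and viewed, about 8 in all and at most 12, crops included, and the job is handed in when it is done.

Besides the shell and the picture viewer there is one more tool, called by a JSON object that holds its "fn" and its "kwargs", one argument or row to a line. drive_tool: Moves the arm, as the interface text tells. Its arguments: {"type":"object","properties":{"steps":{"type":"array"},"claw":{"type":"number"},"grip_force":{"type":"number"}},"required":["steps"]}

```bash
mkdir -p pics
cat > h.py <<'E'
import numpy as np, cv2, pickle
from workcell import arm, viewer, job
def grab(n,f):
    d=viewer.grab_frame(n); pickle.dump(d,open(f'pics/{f}.pkl','wb')); cv2.imwrite(f'pics/{f}.png',d['img'][...,::-1]); return d
def load(f): return pickle.load(open(f'pics/{f}.pkl','rb'))
def ray(d,uv,z):
    p=cv2.undistortPoints(np.array([[uv]],float),np.array(d['camera_matrix']),np.array(d['D']))[0,0]
    R=np.array(d['R']);t=np.array(d['t']); c=-R.T@t; v=R.T@np.array([p[0],p[1],1]); return c+v*(z-c[2])/v[2]
def proj(d,X):
    return cv2.projectPoints(np.array(X,float).reshape(-1,3),cv2.Rodrigues(np.array(d['R'],float))[0],np.array(d['t'],float),np.array(d['camera_matrix'],float),np.array(d['D'],float))[0].reshape(-1,2)
def crop(f,x0,y0,x1,y1,s,o):
    cv2.imwrite(f'pics/{o}.png',cv2.resize(cv2.imread(f'pics/{f}.png')[y0:y1,x0:x1],None,fx=s,fy=s,interpolation=cv2.INTER_CUBIC))
E
python3 - <<'E'
from h import *
a=grab('top','t0');b=grab('scene','s0')
for d in(a,b): print(-np.array(d['R']).T@d['t'],d['camera_matrix'][0])
print(arm.get_state())
im=np.vstack([a['img'],b['img']]);cv2.imwrite('pics/both.png',cv2.resize(im,None,fx=.71,fy=.71)[...,::-1])
E
```

```text
[0.46525082 0.04255914 1.19453752] [516.29562251   0.         279.13118353]
[1.21616636 0.22730908 0.73147082] [415.98003029   0.         274.49399084]
{'clock': 0.1, 'qpos': array([-7.52446388e+01,  1.50944515e+01, -2.79799273e+00,  7.21592032e+01,
        2.37292086e-04,  8.11024715e+01]), 'joint_vel': array([-0.02532422, -0.03979003,  0.09601812, -0.05117486, -0.10396678,
       -0.1035572 ]), 'tau': array([ 4.85127617e-03, -6.38580680e+01,  3.85060287e+01,  1.00303991e-02,
       -1.16541564e-04, -3.43485590e-05]), 'tcp_pos': array([ 0.2105667 , -0.48066394,  0.23090172]), 'ee_rot': array([-99.16077019,  89.94835209, 104.49211941]), 'wrist_force': array([ 0.26766615,  0.20651019, -0.35352531]), 'ft_torque': array([-0.01036002, -0.00946896,  0.03555645]), 'opening': 1.0030439028069893}
```

View pics/t0.png

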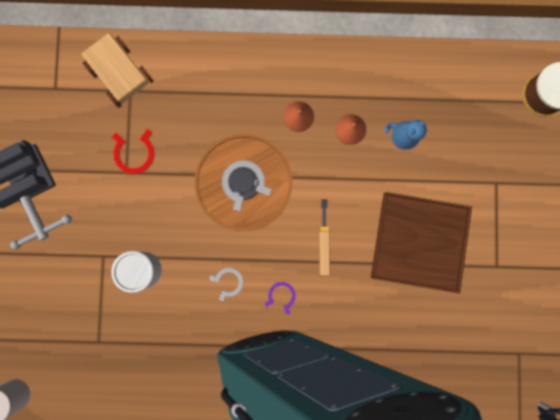

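View pics/s0.png

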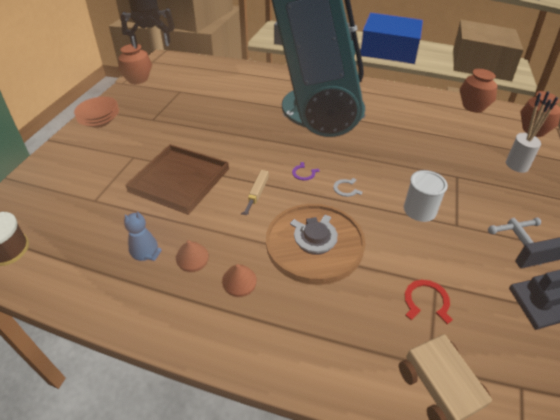

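The candidates for the ring in the top view are: grey on the hub (243,180), small grey on the table (228,282), purple (282,295) and red (134,153). The one on the hub fits, being neither purple nor red and larger than the other grey one. I'll confirm it in a crop.

Run:
```python
from h import *
im=cv2.imread('pics/t0.png')
A=cv2.resize(im[125:245,185:345],None,fx=5,fy=5,interpolation=cv2.INTER_CUBIC)
cv2.imwrite('pics/c1.png',A)
B=cv2.resize(im[190:300,310:475],None,fx=4.8,fy=4.8,interpolation=cv2.INTER_CUBIC)
cv2.imwrite('pics/c2.png',B)
```

```text
(no output)
```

View pics/c1.png

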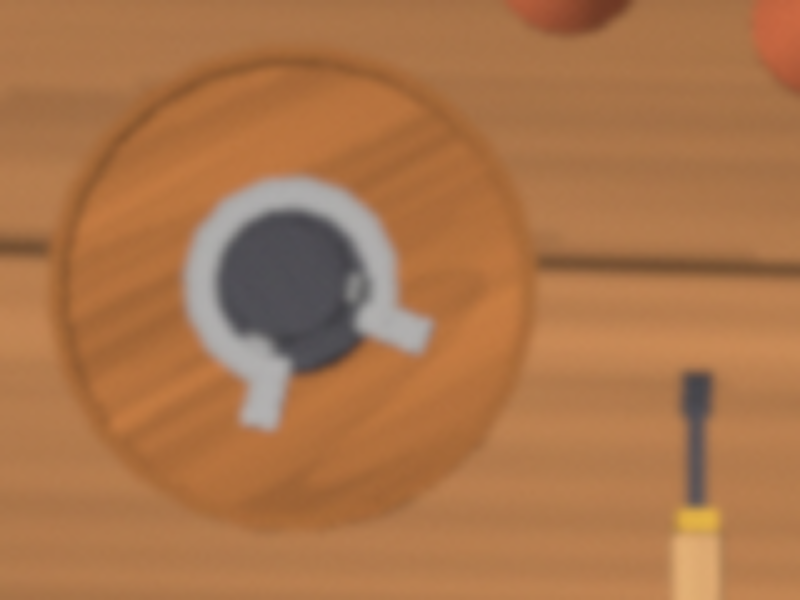

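View pics/c2.png

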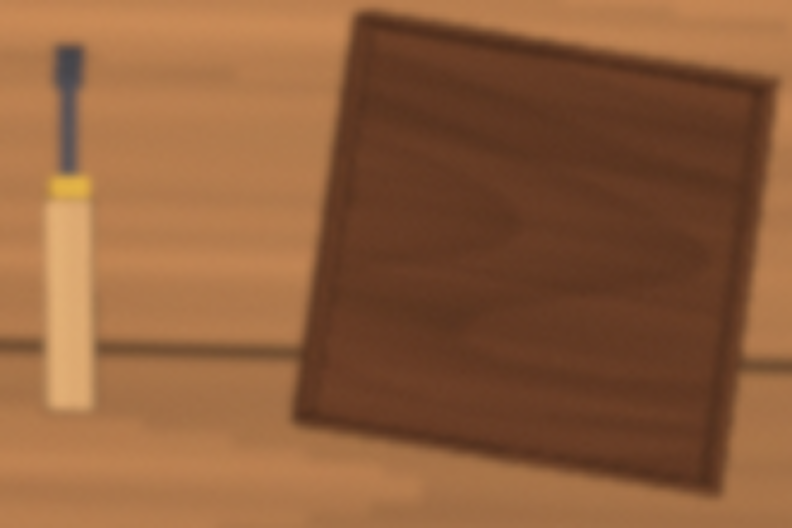

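The crops confirm the grey ring on the hub, about 94 mm across. In crop 1 its centre is (291,282) and the ear tips are at (258,428) and (426,338). In crop 2 the pick lies from (70,410) to its tip at (68,45), and the tray corners are at (360,12), (776,80), (718,493) and (296,420).

Run:
```python
from h import *
from scipy.spatial.transform import Rotation as Ro
d=load('t0');s=load('s0')
c1=lambda u,v:(185+u/5-.4,125+v/5-.4); c2=lambda u,v:(310+u/4.8-.4,190+v/4.8-.4)
P=lambda uv,z:ray(d,uv,z)[:2].round(4)
w=[P(c1(*q),.038) for q in((50,290),(538,290),(294,48),(294,532))]
print('wheel',w,(w[0]+w[1])/2,(w[2]+w[3])/2)
r=[P(c1(*q),.05) for q in((185,282),(397,282),(291,177))];print('ring',r)
a=P(c1(258,428),.05);b=P(c1(426,338),.05);print('ears',a,b)
print('hubtop neck',P(c1(218,280),.065),P(c1(288,209),.065))
h0=P(c2(70,410),.02);h1=P(c2(70,198),.026);t=P(c2(68,45),.0245);print('pick',h0,h1,t,(h0+h1)/2)
k=[P(c2(*q),.026) for q in((360,12),(776,80),(718,493),(296,420))];print('tray',k,np.mean(k,0))
R=Ro.from_euler('xyz',arm.get_state()['ee_rot'],degrees=True).as_matrix();print(R.round(3))
# check in scene cam
c=np.array([*((w[0]+w[1]+w[2]+w[3])/4),.065]);print('scene proj hub',proj(s,c),'tray',proj(s,[*np.mean(k,0),.006]),'tip',proj(s,[*t,.0245]),'ears',proj(s,[[*a,.05],[*b,.05]]))
```

```text
wheel [array([0.6049, 0.2294]), array([0.6112, 0.0096]), array([0.7186, 0.1232]), array([0.4991, 0.116 ])] [0.60805 0.1195 ] [0.60885 0.1196 ]
ring [array([0.6088, 0.1675]), array([0.6115, 0.073 ]), array([0.6574, 0.1218])]
ears [0.5444 0.1327] [0.5867 0.0593]
hubtop neck [0.6082 0.1514] [0.6406 0.1216]
pick [ 0.4054 -0.0685] [ 0.5048 -0.0659] [ 0.5774 -0.0636] [ 0.4551 -0.0672]
tray [array([ 0.5969, -0.2017]), array([ 0.57 , -0.399]), array([ 0.3757, -0.3713]), array([ 0.404 , -0.1738])] [ 0.48665 -0.28645]
[[-0.     0.401 -0.916]
 [ 0.001 -0.916 -0.401]
 [-1.    -0.001 -0.   ]]
scene proj hub [[315.38979345 228.60648722]] tray [[178.63516216 178.11254037]] tip [[242.90672847 213.84457501]] ears [[327.26879019 214.70432538]
 [291.45284729 220.42067529]]
```

{"fn": "drive_tool", "kwargs": {
  "steps": [
    [0.0106,0.0166,-0.0044,0,0,0.11],
    [0.0106,0.0166,-0.0044,0,0,0.11],
    [0.0106,0.0166,-0.0044,0,0,0.11],
    [0.0106,0.0166,-0.0044,0,0,0.11],
    [0.0106,0.0166,-0.0044,0,0,0.11]
  ],
  "claw": 0.05
}}

```text
clock: 0.52
tcp_pos: [0.2639, -0.3969, 0.2088]
ee_rot: [-123.8, 90.0, 111.7]
wrist_force: [-0.7, -0.3, 0.8]
opening: 0.586
```

{"fn": "drive_tool", "kwargs": {
  "steps": [
    [0.0106,0.0166,-0.0044,0,0,0.11],
    [0.0106,0.0166,-0.0044,0,0,0.11],
    [0.0106,0.0166,-0.0044,0,0,0.11],
    [0.0106,0.0166,-0.0044,0,0,0.11],
    [0.0106,0.0166,-0.0044,0,0,0.11]
  ]
}}

```text
clock: 0.93
tcp_pos: [0.3169, -0.3139, 0.1869]
ee_rot: [-145.0, 90.0, 121.9]
wrist_force: [-1.2, -0.4, -0.0]
opening: 0.589
```

{"fn": "drive_tool", "kwargs": {
  "steps": [
    [0.0106,0.0166,-0.0044,0,0,0.11],
    [0.0106,0.0166,-0.0044,0,0,0.11],
    [0.0106,0.0166,-0.0044,0,0,0.11],
    [0.0106,0.0166,-0.0044,0,0,0.11],
    [0.0106,0.0166,-0.0044,0,0,0.11]
  ]
}}

```text
clock: 1.35
tcp_pos: [0.3699, -0.2309, 0.1649]
ee_rot: [-165.0, 90.0, 133.5]
wrist_force: [0.0, -0.5, 0.2]
opening: 0.584
```

{"fn": "drive_tool", "kwargs": {
  "steps": [
    [0.0106,0.0166,-0.0044,0,0,0.11],
    [0.0106,0.0166,-0.0044,0,0,0.11],
    [0.0106,0.0166,-0.0044,0,0,0.11],
    [0.0106,0.0166,-0.0044,0,0,0.11],
    [0.0106,0.0166,-0.0044,0,0,0.11]
  ]
}}

```text
clock: 1.77
tcp_pos: [0.4229, -0.1479, 0.1429]
ee_rot: [-179.2, 90.0, 150.8]
wrist_force: [0.2, -1.2, 0.5]
opening: 0.586
```

{"fn": "drive_tool", "kwargs": {
  "steps": [
    [0.0106,0.0166,-0.0044,0,0,0.11],
    [0.0106,0.0166,-0.0044,0,0,0.11],
    [0.0106,0.0166,-0.0044,0,0,0.11],
    [0.0106,0.0166,-0.0044,0,0,0.11],
    [0.0106,0.0166,-0.0044,0,0,0.11]
  ]
}}

```text
clock: 2.18
tcp_pos: [0.4759, -0.0649, 0.1209]
ee_rot: [166.3, 90.0, 167.9]
wrist_force: [-0.3, 0.2, -0.1]
opening: 0.581
```

```bash
cat >> h.py <<'E'
from scipy.spatial.transform import Rotation as Ro
def st(yaw=None):
    s=arm.get_state(); R=Ro.from_euler('xyz',s['ee_rot'],degrees=True).as_matrix()
    print('t',round(s['clock'],2),'tcp',s['tcp_pos'].round(4),'q',s['qpos'].round(1),'F',s['wrist_force'].round(1),'T',s['ft_torque'].round(2),'open',round(s['opening'],3)); print('toolx',R[:,0].round(3),'tooly',R[:,1].round(3),'yaw_y',np.degrees(np.arctan2(R[1,1],R[0,1])).round(2)); return s,R
E
python3 -c "from h import *;st()"
```

```text
t 2.18 tcp [ 0.4759 -0.0649  0.1209] q [-17.5  14.4 -21.7  53.9  -0.  -19. ] F [-0.3  0.2 -0.1] T [-0.    0.01  0.01] open 0.581
toolx [-0.  0. -1.] tooly [-0.027  1.     0.   ] yaw_y 91.53
```

{"fn": "drive_tool", "kwargs": {
  "steps": [
    [0,-0.0015,-0.03,0,0,0],
    [0,0,-0.03,0,0,0],
    [0,0,-0.03,0,0,0],
    [0,0,-0.018,0,0,0],
    [0,0,-0.008,0,0,0]
  ]
}}

```text
clock: 2.6
tcp_pos: [0.4741, -0.0669, 0.0029]
ee_rot: [161.8, 89.8, 163.0]
wrist_force: [-0.0, 1.2, 0.3]
opening: 0.584
```

{"fn": "drive_tool", "kwargs": {
  "steps": [
    [0,0,0,0,0,0],
    [0,0,0,0,0,0],
    [0,0,0,0,0,0],
    [0,0,0,0,0,0],
    [0,0,0,0,0,0]
  ],
  "claw": 0,
  "grip_force": 120
}}

```text
clock: 3.02
tcp_pos: [0.4764, -0.0677, 0.0065]
ee_rot: [-18.0, 89.9, -16.8]
wrist_force: [-1.9, 1.0, 8.7]
opening: 0.228
```

{"fn": "drive_tool", "kwargs": {
  "steps": [
    [0,0,0,0,0,0],
    [0,0,0,0,0,0],
    [0,0,0.004,0,0,0],
    [0,0,0.008,0,0,0],
    [0,0,0.008,0,0,0]
  ]
}}

```text
clock: 3.43
tcp_pos: [0.4757, -0.0674, 0.0263]
ee_rot: [-23.3, 90.0, -22.1]
wrist_force: [0.7, -0.4, -1.1]
opening: 0.227
```

```bash
python3 -c "
from h import *
st();grab('top','t1');grab('scene','s1');crop('s1',200,100,400,250,4,'c3')"
```

```text
t 3.43 tcp [ 0.4757 -0.0674  0.0263] q [-17.8  20.2 -30.6  39.2  -0.  -19. ] F [ 0.7 -0.4 -1.1] T [-0.03  0.02 -0.06] open 0.227
toolx [ 0. -0. -1.] tooly [-0.021  1.    -0.   ] yaw_y 91.21
```

View pics/c3.png

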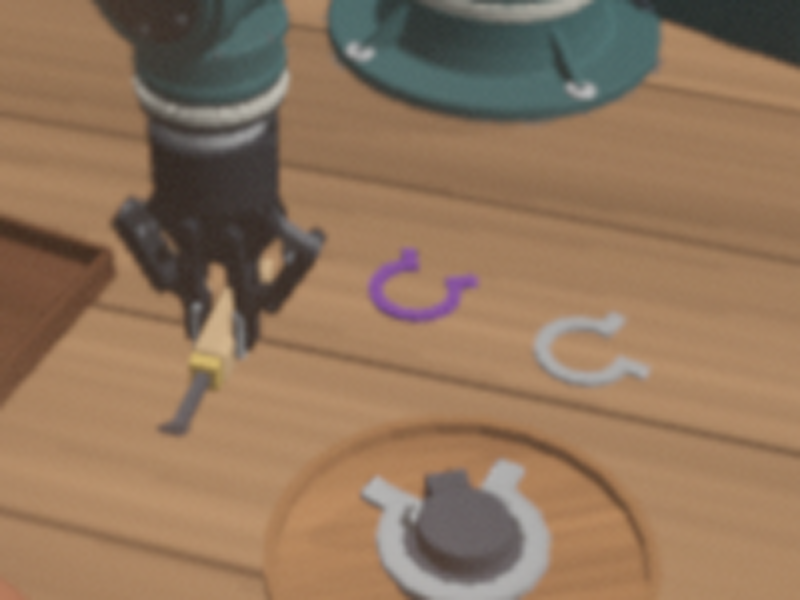

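{"fn": "drive_tool", "kwargs": {
  "steps": [
    [0,0,0.03,0,0,-0.043],
    [0,0,0.03,0,0,-0.043],
    [0,0,0.03,0,0,-0.043],
    [0,0,0.03,0,0,-0.043],
    [0,0,0.03,0,0,-0.043]
  ]
}}

```text
clock: 3.95
tcp_pos: [0.4753, -0.0673, 0.177]
ee_rot: [-8.4, 90.0, -19.6]
wrist_force: [1.0, -0.6, -2.0]
opening: 0.225
```

{"fn": "drive_tool", "kwargs": {
  "steps": [
    [-0.004,0.036,0,0.0175,0.0916,0],
    [-0.004,0.036,0,0.0175,0.0916,0],
    [-0.004,0.036,0,0.0175,0.0916,0],
    [-0.004,0.036,0,0.0175,0.0916,0],
    [-0.004,0.036,0,0.0175,0.0916,0]
  ]
}}

```text
clock: 4.37
tcp_pos: [0.4556, 0.1142, 0.1759]
ee_rot: [-179.6, 63.1, 169.3]
wrist_force: [1.2, -0.3, -2.5]
opening: 0.229
```

{"fn": "drive_tool", "kwargs": {
  "steps": [
    [-0.0043,0.0371,-0.01,0.0175,0.0916,0],
    [0,0,-0.01,0.0175,0.0916,0],
    [0,0,-0.015,0.0145,0.0764,0],
    [0,0,-0.01,0,0,0],
    [0,0,0,0,0,0]
  ]
}}

```text
clock: 4.78
tcp_pos: [0.4513, 0.1495, 0.1276]
ee_rot: [-179.6, 48.0, 169.2]
wrist_force: [0.1, 0.0, -0.9]
opening: 0.231
```

```bash
python3 -c "
from h import *
st();a=grab('top','t2');b=grab('scene','s2')
A=cv2.resize(a['img'][130:240,180:310],None,fx=4,fy=4,interpolation=cv2.INTER_CUBIC);B=cv2.resize(b['img'][150:260,290:360],None,fx=4,fy=4,interpolation=cv2.INTER_CUBIC)
cv2.imwrite('pics/c4.png',np.hstack([A,B])[...,::-1])"
```

```text
t 4.78 tcp [0.4513 0.1495 0.1276] q [  2.9  42.3  11.7 100.5   9.1  10.6] F [ 0.1  0.  -0.9] T [-0.13 -0.75 -0.  ] open 0.231
toolx [-0.657  0.125 -0.743] tooly [ 0.192  0.981 -0.005] yaw_y 78.96
```

View pics/c4.png

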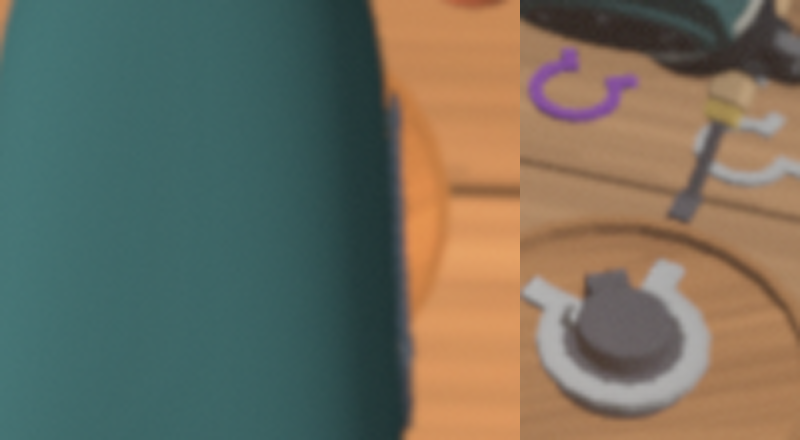

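```bash
cat >> h.py <<'E'
def pk(px,pz,x0=20,z0=6.5):  # pick point in world by grasp
    s=arm.get_state(); R=Ro.from_euler('xyz',s['ee_rot'],degrees=True).as_matrix()
    X=np.cross(R[:,1],-R[:,0])  # pick x ; pick z=-toolx
    return s['tcp_pos']+X*(px-x0)/1e3-R[:,0]*(pz-z0)/1e3
E
python3 -c "
from h import *
d=load('s2')
for n,q in dict(tip=(121.4,24.5),bend=(105,13),fer=(60,13)).items(): p=pk(*q);print(n,p.round(4),proj(d,p))
for z in(.06,.07,.08):print(z,ray(d,(329.9,203.9),z))
# ear a tip seen in s2: crop(672,268)
print(ray(d,((672-520)/4+289.6,268/4+149.6),.048),proj(d,[[.5442,.132,.05],[.5517,.1306,.05]]))"
```

```text
tip [0.5373 0.1325 0.077 ] [[328.88500989 204.2148169 ]]
bend [0.5178 0.1364 0.0793] [[332.46432825 198.18423556]]
fer [0.4848 0.1429 0.1092] [[339.48510285 179.87653913]]
0.06 [0.5179709  0.13210657 0.06      ]
0.07 [0.52836891 0.13352439 0.07      ]
0.08 [0.53876691 0.13494221 0.08      ]
[0.5481609  0.13450726 0.048     ] [[326.99106515 214.57947874]
 [325.6637965  216.67796158]]
```

{"fn": "drive_tool", "kwargs": {
  "steps": [
    [0,0,-0.012,0,0,0],
    [0,0,-0.012,0,0,0],
    [0,0,-0.01,0,0,0],
    [0,0,-0.007,0,0,0],
    [0,0,0,0,0,0]
  ]
}}

```text
clock: 5.3
tcp_pos: [0.4509, 0.1496, 0.0886]
ee_rot: [-179.7, 48.1, 169.2]
wrist_force: [-0.4, 0.3, -1.7]
opening: 0.23
```

{"fn": "drive_tool", "kwargs": {
  "steps": [
    [0.004,-0.0008,0,0,0,0],
    [0.005,-0.001,0,0,0,0],
    [0.005,-0.001,0,0,0,0],
    [0.005,-0.001,0,0,0,0],
    [0.002,-0.0004,0,0,0,0]
  ]
}}

```text
clock: 5.72
tcp_pos: [0.4733, 0.1453, 0.0892]
ee_rot: [-179.7, 48.2, 169.2]
wrist_force: [-0.3, 0.5, -2.0]
opening: 0.23
```

```bash
python3 -c "
from h import *
st();print(pk(121.4,24.5));b=grab('scene','s3')
crop('s3',270,165,370,240,7,'c5')"
```

```text
t 5.72 tcp [0.4733 0.1453 0.0892] q [ 2.4 45.9 13.1 98.3  8.8 10.3] F [-0.3  0.5 -2. ] T [-0.18 -0.73 -0.01] open 0.23
toolx [-0.655  0.125 -0.745] tooly [ 0.192  0.981 -0.003] yaw_y 78.95
[0.55922057 0.12829395 0.03500965]
```

View pics/c5.png

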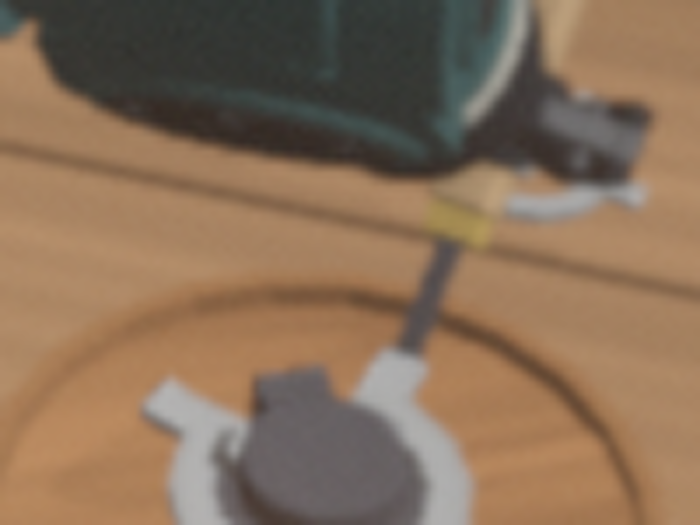

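The blade is hidden under ear a, whose end is at crop (395,375), and nothing else is touching. I'll lift slowly.

{"fn": "drive_tool", "kwargs": {
  "steps": [
    [0,0,0.003,0,0,0],
    [0,0,0.003,0,0,0],
    [0,0,0.002,0,0,0],
    [0,0,0.002,0,0,0],
    [0,0,0.002,0,0,0]
  ]
}}

```text
clock: 6.18
tcp_pos: [0.4722, 0.1455, 0.1015]
ee_rot: [-179.7, 48.1, 169.2]
wrist_force: [1.3, -1.0, -2.8]
opening: 0.224
```

{"fn": "drive_tool", "kwargs": {
  "steps": [
    [0,0,0.002,0,0,0],
    [0,0,0.002,0,0,0],
    [0,0,0.002,0,0,0],
    [0,0,0.002,0,0,0],
    [0,0,0.002,0,0,0]
  ]
}}

```text
clock: 6.6
tcp_pos: [0.4723, 0.1455, 0.1116]
ee_rot: [-179.7, 48.1, 169.2]
wrist_force: [0.1, -0.4, -2.4]
opening: 0.225
```

```bash
python3 -c "
from h import *
st();print(pk(121.4,24.5))"
```

```text
t 6.6 tcp [0.4723 0.1455 0.1116] q [  2.5  44.8  14.6 100.8   8.8  10.3] F [ 0.1 -0.4 -2.4] T [-0.15 -0.76  0.05] open 0.225
toolx [-0.655  0.125 -0.745] tooly [ 0.191  0.982 -0.003] yaw_y 78.97
[0.5581703  0.12857698 0.05731355]
```

{"fn": "drive_tool", "kwargs": {
  "steps": [
    [0,0,0.002,0,0,0],
    [0,0,0.002,0,0,0],
    [0,0,0.001,0,0,0],
    [0,0,0.001,0,0,0],
    [0,0,0,0,0,0]
  ]
}}

```text
clock: 7.02
tcp_pos: [0.4723, 0.1455, 0.1174]
ee_rot: [-179.7, 48.2, 169.2]
wrist_force: [-0.5, 0.7, -1.4]
opening: 0.231
```

```bash
python3 -c "
from h import *
st();print(pk(121.4,24.5));b=grab('scene','s4')
crop('s4',270,165,370,240,7,'c6')
for n,q in dict(bend=(105,13),fer=(60,13)).items(): p=pk(*q);print(n,(proj(b,p)-[270,165])*7)"
```

```text
t 7.02 tcp [0.4723 0.1455 0.1174] q [  2.5  44.6  15.  101.5   8.8  10.3] F [-0.5  0.7 -1.4] T [-0.18 -0.76 -0.01] open 0.231
toolx [-0.655  0.125 -0.745] tooly [ 0.191  0.982 -0.003] yaw_y 78.97
[0.55823735 0.12859164 0.06319619]
bend [[407.7643193  302.59987896]]
fer [[457.17756462 173.7666259 ]]
```

View pics/c6.png

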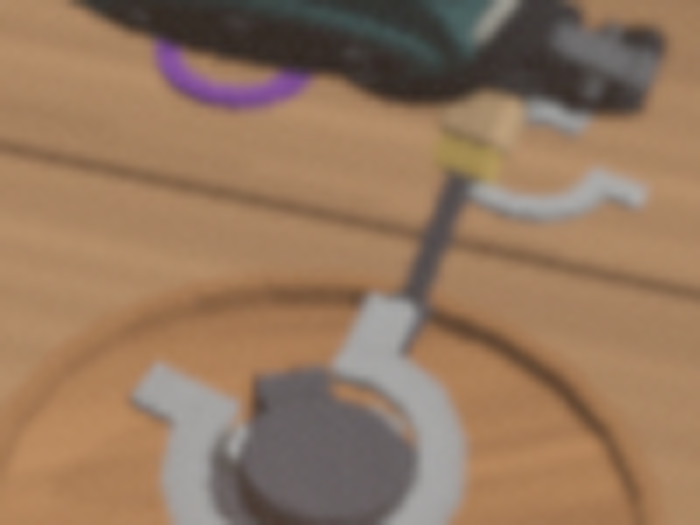

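Ear a is up at crop (390,320), and the wheel shows between ring and hub, so it is over the catch. Next I'll lower the pick and back out.

{"fn": "drive_tool", "kwargs": {
  "steps": [
    [0,0,-0.002,0,0,0],
    [0,0,-0.003,0,0,0],
    [0,0,-0.003,0,0,0],
    [0,0,-0.004,0,0,0],
    [0,0,-0.004,0,0,0]
  ]
}}

```text
clock: 7.48
tcp_pos: [0.4723, 0.1455, 0.1008]
ee_rot: [-179.7, 48.1, 169.2]
wrist_force: [-0.5, -0.1, -1.4]
opening: 0.228
```

{"fn": "drive_tool", "kwargs": {
  "steps": [
    [-0.002,0.0004,0,0,0,0],
    [-0.006,0.0012,0,0,0,0],
    [-0.01,0.002,0,0,0,0],
    [-0.012,0.0024,0,0,0,0],
    [-0.01,0.002,0.01,0,0,0]
  ]
}}

```text
clock: 7.9
tcp_pos: [0.4308, 0.1537, 0.1107]
ee_rot: [-179.7, 48.0, 169.2]
wrist_force: [0.1, 1.0, -1.5]
opening: 0.226
```

```bash
python3 -c "
from h import *
st();print(pk(121.4,24.5));b=grab('scene','s5')
crop('s5',270,165,370,240,7,'c7')"
```

```text
t 7.9 tcp [0.4308 0.1537 0.1107] q [ 3.4 41.2  6.4 96.3  9.4 11. ] F [ 0.1  1.  -1.5] T [-0.18 -0.71 -0.02] open 0.226
toolx [-0.657  0.125 -0.744] tooly [ 0.191  0.982 -0.004] yaw_y 78.98
[0.51657215 0.13673117 0.05627819]
```

View pics/c7.png

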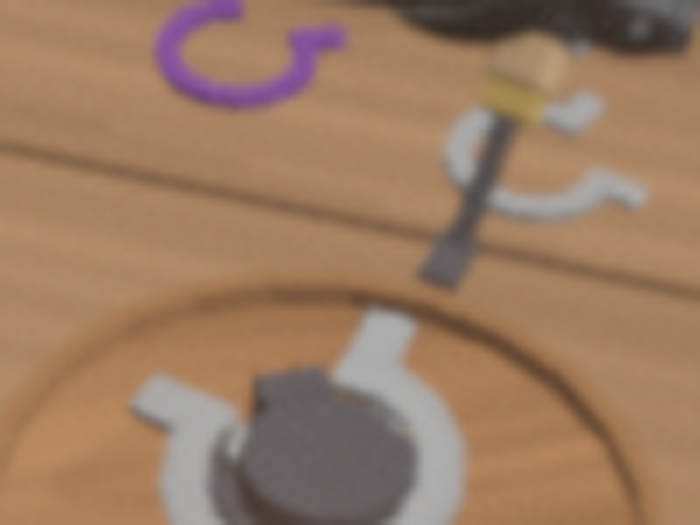

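End a stays up by itself at crop (385,325), resting on its catch. Next I'll lay the pick down where it was.

{"fn": "drive_tool", "kwargs": {
  "steps": [
    [0.004,-0.02,0.012,-0.0175,-0.0898,0],
    [0.004,-0.02,0.012,-0.0175,-0.0898,0],
    [0.004,-0.02,0.012,-0.0175,-0.0898,0],
    [0.004,-0.02,0.012,-0.0175,-0.0898,0],
    [0.004,-0.02,0.012,-0.0175,-0.0898,0]
  ]
}}

```text
clock: 8.37
tcp_pos: [0.4525, 0.0526, 0.1729]
ee_rot: [-179.3, 74.7, 169.6]
wrist_force: [-0.1, -0.7, -2.2]
opening: 0.228
```

{"fn": "drive_tool", "kwargs": {
  "steps": [
    [0.005,-0.0242,-0.01,-0.0175,-0.0898,0],
    [0.005,-0.0242,-0.01,-0.0175,-0.0898,0],
    [0.005,-0.0242,-0.01,-0.0175,-0.0898,0],
    [0.005,-0.0242,-0.01,0,0,0.108],
    [0.005,-0.0242,-0.01,0,0,0.107]
  ]
}}

```text
clock: 8.78
tcp_pos: [0.476, -0.0681, 0.1223]
ee_rot: [-40.9, 89.7, -39.5]
wrist_force: [0.6, -0.0, -1.3]
opening: 0.228
```

```bash
python3 -c "
from h import *
st();print(pk(0,0),pk(121.4,24.5))"
```

```text
t 8.78 tcp [ 0.476  -0.0681  0.1223] q [-17.8  14.2 -21.7  53.8  -0.1 -19.2] F [ 0.6 -0.  -1.3] T [-0.06 -0.06  0.07] open 0.228
toolx [ 0.004 -0.003 -1.   ] tooly [-0.025  1.    -0.003] yaw_y 91.44
[ 0.45607041 -0.06858763  0.11576337] [ 0.57733706 -0.06545557  0.14071932]
```

{"fn": "drive_tool", "kwargs": {
  "steps": [
    [0,0,-0.03,0,0,0],
    [0,0,-0.03,0,0,0],
    [0,0,-0.03,0,0,0],
    [0,0,-0.018,0,0,0],
    [0,0,-0.0055,0,0,0]
  ]
}}

```text
clock: 9.2
tcp_pos: [0.4756, -0.0671, 0.0063]
ee_rot: [-141.5, 89.9, -140.3]
wrist_force: [-35.0, 8.4, 102.9]
opening: 0.226
```

{"fn": "drive_tool", "kwargs": {
  "steps": [
    [0,0,-0.001,0,0,0],
    [0,0,0,0,0,0],
    [0,0,0,0,0,0],
    [0,0,0,0,0,0],
    [0,0,0,0,0,0]
  ]
}}

```text
clock: 9.62
tcp_pos: [0.4777, -0.0676, 0.0074]
ee_rot: [-50.9, 89.8, -49.7]
wrist_force: [-1.1, 0.2, -1.1]
opening: 0.226
```

{"fn": "drive_tool", "kwargs": {
  "steps": [
    [0,0,0,0,0,0],
    [0,0,0,0,0,0],
    [0,0,0,0,0,0],
    [0,0,0,0,0,0],
    [0,0,0.005,0,0,0]
  ],
  "claw": 0.045,
  "grip_force": 60
}}

```text
clock: 10.03
tcp_pos: [0.4769, -0.0674, 0.0114]
ee_rot: [-83.3, 89.9, -82.2]
wrist_force: [0.2, -0.2, 0.0]
opening: 0.53
```

{"fn": "drive_tool", "kwargs": {
  "steps": [
    [0,0,0.02,0,0,0],
    [0,0,0.03,0,0,0],
    [0,0,0.03,0,0,0],
    [0,0,0.03,0,0,0],
    [0,0,0.03,0,0,0]
  ]
}}

```text
clock: 10.45
tcp_pos: [0.4769, -0.0674, 0.1537]
ee_rot: [-59.4, 89.8, -58.3]
wrist_force: [0.1, 0.7, 0.5]
opening: 0.526
```

```bash
python3 -c "
from h import *
st();a=grab('top','t6');b=grab('scene','s6')
A=cv2.resize(a['img'][140:290,195:345],None,fx=4,fy=4,interpolation=cv2.INTER_CUBIC)
cv2.imwrite('pics/c8.png',A[...,::-1])"
```

```text
t 10.45 tcp [ 0.4769 -0.0674  0.1537] q [-17.7  13.  -18.1  58.8  -0.1 -18.8] F [0.1 0.7 0.5] T [ 0.04 -0.02 -0.  ] open 0.526
toolx [ 0.002 -0.003 -1.   ] tooly [-0.02   1.    -0.003] yaw_y 91.16
```

View pics/c8.png

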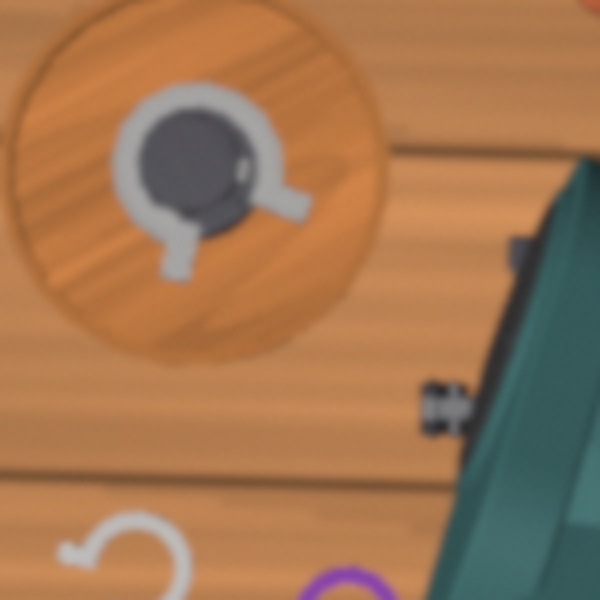

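{"fn": "drive_tool", "kwargs": {
  "steps": [
    [0.0113,0.0131,0,0,0,0.12],
    [0.0113,0.0131,0,0,0,0.12],
    [0.0113,0.0131,0,0,0,0.12],
    [0.0113,0.0131,0,0,0,0.12],
    [0.0113,0.0131,0,0,0,0.12]
  ]
}}

```text
clock: 10.97
tcp_pos: [0.534, -0.0013, 0.1516]
ee_rot: [-66.1, 89.9, -30.3]
wrist_force: [-0.7, -0.6, -0.1]
opening: 0.528
```

{"fn": "drive_tool", "kwargs": {
  "steps": [
    [0.0113,0.0131,0,0,0,0.12],
    [0.0113,0.0131,0,0,0,0.12],
    [0.0113,0.0131,0,0,0,0.12],
    [0.0113,0.0131,0,0,0,0.12],
    [0.0113,0.0131,0,0,0,0.12]
  ]
}}

```text
clock: 11.38
tcp_pos: [0.5905, 0.0642, 0.1515]
ee_rot: [-59.5, 89.9, 10.7]
wrist_force: [-0.3, -1.7, 0.3]
opening: 0.527
```

{"fn": "drive_tool", "kwargs": {
  "steps": [
    [0,0,-0.02,0,0,0],
    [0,0,-0.02,0,0,0],
    [0,0,-0.02,0,0,0],
    [0,0,-0.01,0,0,0],
    [0,0,0,0,0,0]
  ]
}}

```text
clock: 11.8
tcp_pos: [0.5889, 0.0635, 0.0797]
ee_rot: [82.6, 89.9, 152.5]
wrist_force: [-0.4, 0.7, 0.1]
opening: 0.531
```

```bash
python3 -c "
from h import *
st();d=load('t6')
f=lambda u,v:(195+u/4-.4,140+v/4-.4)
for q in((304,208),(265,194)):print(ray(d,f(*q),.05))
b=grab('scene','s7');crop('s7',250,165,350,240,7,'c9')"
```

```text
t 11.8 tcp [0.5889 0.0635 0.0797] q [ -1.7  26.4  -9.6  54.1   0.  -71.6] F [-0.4  0.7  0.1] T [ 0.03  0.05 -0.01] open 0.531
toolx [-0.001  0.001 -1.   ] tooly [-0.939  0.343  0.001] yaw_y 159.91
[0.5880987  0.05754965 0.05      ]
[0.59532574 0.07950391 0.05      ]
```

View pics/c9.png

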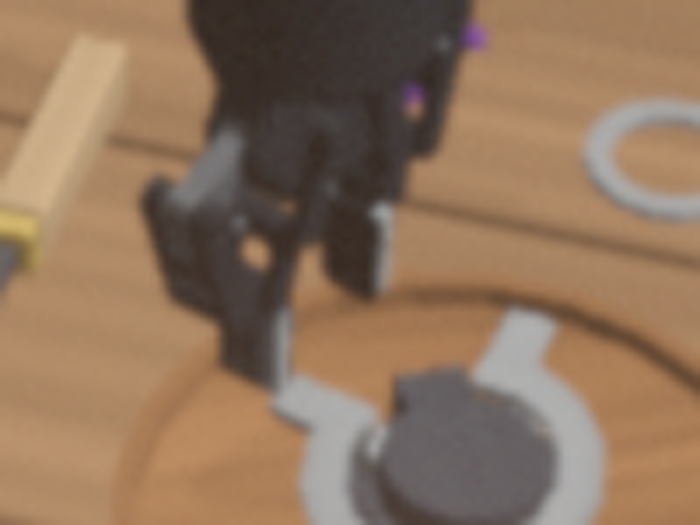

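The gripper is above ear b (crop (325,405)) with its fingers to either side, and the pick lies flat at the left. Descending.

{"fn": "drive_tool", "kwargs": {
  "steps": [
    [0.001,0,-0.012,0,0,0],
    [0,0,-0.012,0,0,0],
    [0,0,-0.01,0,0,0],
    [0,0,-0.006,0,0,0],
    [0,0,-0.002,0,0,0]
  ]
}}

```text
clock: 12.27
tcp_pos: [0.5912, 0.0635, 0.0395]
ee_rot: [-59.2, 89.9, 10.7]
wrist_force: [-0.5, -0.2, -0.3]
opening: 0.527
```

```bash
python3 -c "
from h import *
st()"
```

```text
t 12.27 tcp [0.5912 0.0635 0.0395] q [ -1.7  28.5 -12.9  48.5   0.  -71.6] F [-0.5 -0.2 -0.3] T [-0.04  0.04  0.  ] open 0.527
toolx [ 0.002  0.    -1.   ] tooly [-0.939  0.344 -0.002] yaw_y 159.91
```

Now a little lower, then close with 100 N and lift slowly.

{"fn": "drive_tool", "kwargs": {
  "steps": [
    [0,0,-0.003,0,0,0],
    [0,0,0,0,0,0],
    [0,0,0,0,0,0],
    [0,0,0,0,0,0],
    [0,0,0,0,0,0]
  ]
}}

```text
clock: 12.68
tcp_pos: [0.5915, 0.0635, 0.0371]
ee_rot: [-63.0, 89.8, 6.9]
wrist_force: [0.2, -0.1, -0.1]
opening: 0.529
```

{"fn": "drive_tool", "kwargs": {
  "steps": [
    [0,0,0,0,0,0],
    [0,0,0,0,0,0],
    [0,0,0,0,0,0],
    [0,0,0,0,0,0],
    [0,0,0,0,0,0]
  ],
  "claw": 0,
  "grip_force": 100
}}

```text
clock: 13.1
tcp_pos: [0.591, 0.0637, 0.0367]
ee_rot: [-52.7, 89.9, 17.2]
wrist_force: [-1.5, 2.9, 1.2]
opening: 0.148
```

{"fn": "drive_tool", "kwargs": {
  "steps": [
    [0,0,0,0,0,0],
    [0,0,0,0,0,0],
    [0,0,0.001,0,0,0],
    [0,0,0.001,0,0,0],
    [0,0,0.002,0,0,0]
  ]
}}

```text
clock: 13.52
tcp_pos: [0.5912, 0.0634, 0.0406]
ee_rot: [-66.5, 89.9, 3.5]
wrist_force: [-0.9, 1.1, -2.1]
opening: 0.15
```

{"fn": "drive_tool", "kwargs": {
  "steps": [
    [0,0,0.002,0,0,0],
    [0,0,0.002,0,0,0],
    [0,0,0.002,0,0,0],
    [0,0,0.002,0,0,0],
    [0,0,0.002,0,0,0]
  ]
}}

```text
clock: 13.93
tcp_pos: [0.5915, 0.0634, 0.0511]
ee_rot: [-64.5, 89.8, 5.4]
wrist_force: [0.4, 0.1, -1.9]
opening: 0.147
```

{"fn": "drive_tool", "kwargs": {
  "steps": [
    [0,0,0.002,0,0,0],
    [0,0,0.002,0,0,0],
    [0,0,0.002,0,0,0],
    [0,0,0.002,0,0,0],
    [0,0,0.002,0,0,0]
  ]
}}

```text
clock: 14.35
tcp_pos: [0.5913, 0.0635, 0.061]
ee_rot: [-61.7, 89.8, 8.2]
wrist_force: [0.3, 0.7, -0.6]
opening: 0.145
```

```bash
python3 -c "
from h import *
st();grab('scene','s8');crop('s8',250,165,350,240,7,'c10')"
```

```text
t 14.35 tcp [0.5913 0.0635 0.061 ] q [ -1.7  27.3 -11.2  51.3   0.  -71.6] F [ 0.3  0.7 -0.6] T [ 0.03  0.03 -0.06] open 0.145
toolx [ 0.003  0.    -1.   ] tooly [-0.939  0.343 -0.003] yaw_y 159.91
```

View pics/c10.png

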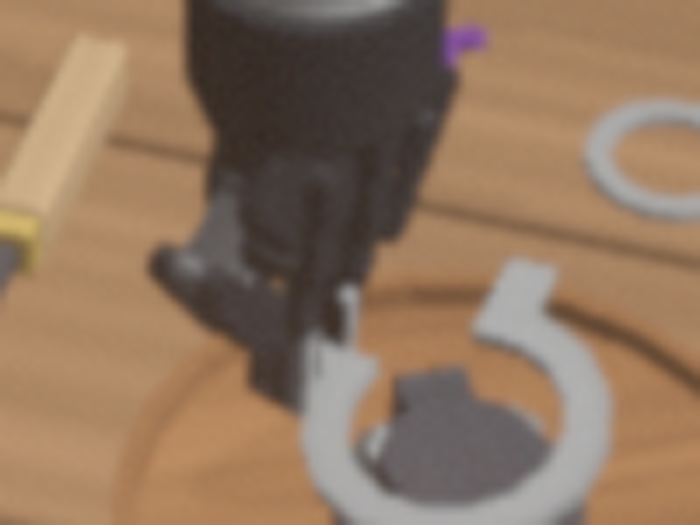

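Ring is gripped by ear b, clear of both catches and held rigidly. I've used all my picture views, so further checks will be numeric. Lifting and carrying it to the tray.

{"fn": "drive_tool", "kwargs": {
  "steps": [
    [0,0,0.006,0,0,0],
    [0,0,0.015,0,0,0],
    [0,0,0.025,0,0,0],
    [0,0,0.025,0,0,0],
    [0,0,0.025,0,0,0]
  ]
}}

```text
clock: 14.82
tcp_pos: [0.591, 0.0635, 0.1582]
ee_rot: [-61.0, 89.8, 8.9]
wrist_force: [0.1, 0.0, -0.6]
opening: 0.145
```

{"fn": "drive_tool", "kwargs": {
  "steps": [
    [-0.003,-0.01,0.01,0,0,0],
    [-0.006,-0.02,0,0,0,0],
    [-0.009,-0.03,0,0,0,0],
    [-0.009,-0.03,0,0,0,0],
    [-0.009,-0.03,0,0,0,0]
  ]
}}

```text
clock: 15.23
tcp_pos: [0.5543, -0.0579, 0.1665]
ee_rot: [-61.8, 89.9, 8.1]
wrist_force: [0.9, -0.3, -0.6]
opening: 0.146
```

{"fn": "drive_tool", "kwargs": {
  "steps": [
    [-0.009,-0.03,0,0,0,0],
    [-0.009,-0.03,0,0,0,0],
    [-0.009,-0.03,0,0,0,0],
    [-0.009,-0.03,0,0,0,0],
    [-0.009,-0.03,0,0,0,0]
  ]
}}

```text
clock: 15.65
tcp_pos: [0.5091, -0.2082, 0.1666]
ee_rot: [-58.9, 89.9, 11.0]
wrist_force: [1.0, 0.3, -0.1]
opening: 0.147
```

{"fn": "drive_tool", "kwargs": {
  "steps": [
    [-0.009,-0.03,0,0,0,0],
    [-0.009,-0.03,0,0,0,0],
    [-0.009,-0.03,0,0,0,0],
    [-0.006,-0.02,-0.01,0,0,0],
    [-0.006,-0.0165,-0.02,0,0,0]
  ]
}}

```text
clock: 16.07
tcp_pos: [0.4709, -0.3359, 0.1378]
ee_rot: [-91.3, 89.7, -21.5]
wrist_force: [0.9, 0.2, -0.9]
opening: 0.149
```

```bash
python3 -c "
from h import *
s,R=st();tcp=s['tcp_pos'];im=[grab('top','t9'),grab('scene','s9')]
for d in im:
    u=proj(d,[.4867,-.2865,tcp[2]+.01])[0]; hsv=cv2.cvtColor(d['img'],cv2.COLOR_RGB2HSV)
    m=((hsv[...,1]<60)&(hsv[...,2]>110)).astype(np.uint8)
    n,l,stt,c=cv2.connectedComponentsWithStats(m)
    for i in range(1,n):
        if stt[i,4]>60: print(i,stt[i],c[i].round(1),d['img'][l==i].mean(0).round())
    print('expected',u)
"
```

```text
t 16.07 tcp [ 0.4709 -0.3359  0.1378] q [-4.360e+01  2.250e+01 -6.400e+00  6.080e+01  1.000e-01 -1.135e+02] F [ 0.9  0.2 -0.9] T [ 0.04 -0.   -0.  ] open 0.149
toolx [ 0.005 -0.002 -1.   ] tooly [-0.939  0.345 -0.005] yaw_y 159.83
1 [    0     2   560    39 12764] [279.4  21. ] [163. 156. 148.]
2 [537  63  23  46 843] [549.6  85.6] [230. 225. 207.]
18 [ 11 197  58  52 616] [ 36.  224.9] [156. 152. 149.]
19 [ 414  215   53   58 1008] [436.9 239.4] [146. 141. 139.]
20 [478 227  18  47 200] [483.6 249.2] [153. 150. 138.]
21 [ 111  251   49   42 1440] [132.5 271.5] [211. 208. 204.]
22 [210 268  33  33 310] [228.1 281.7] [179. 169. 163.]
26 [  0 391  11  29 254] [  4.2 405.8] [199. 186. 177.]
expected [438.52456356 240.98458581]
1 [274   8  38  20 506] [294.7  17.9] [117. 116. 117.]
17 [121  55  39  15 165] [143.1  64.6] [143. 138. 129.]
20 [135  68  22   9  84] [145.9  72.9] [136. 133. 131.]
21 [  24   77   93   79 1194] [ 64.9 116.1] [160. 152. 144.]
26 [305  97  30   8  88] [322.  101.5] [130. 129. 121.]
35 [152 117  38  32 491] [170.4 134.3] [149. 145. 141.]
43 [515 133  26  40 469] [528.2 149.4] [164. 156. 151.]
60 [ 408  170   40   52 1246] [428.7 192.4] [171. 169. 166.]
66 [333 178  29  19 223] [345.8 187.4] [163. 155. 148.]
73 [  0 211  18  33 428] [  6.8 225.6] [202. 199. 186.]
74 [124 211  38  50 830] [142.3 236.8] [113. 119. 134.]
76 [489 217  52  27 418] [517.4 226.9] [150. 146. 143.]
93 [    0   318   292   102 13465] [103.  388.4] [153. 150. 146.]
expected [169.35058934 134.57836561]
```

```bash
cat > fit.py <<'E'
from h import *
from scipy.optimize import differential_evolution as DE
def ringpts(p):
    cx,cy,cz,yaw,tx,ty=p; R=(Ro.from_rotvec([tx,ty,0])*Ro.from_euler('z',yaw)).as_matrix()
    an=np.radians(np.linspace(-140,140,60)); P=[]
    o=np.c_[47*np.cos(an),47*np.sin(an)]; i=np.c_[33.5*np.cos(an),33.5*np.sin(an)][::-1]
    polys=[np.vstack([o,i])]
    for s in(1,-1):
        a=np.radians(140*s); e=np.array([np.cos(a),np.sin(a)]); t=np.array([-e[1],e[0]])
        polys.append(np.array([e*34+t*8,e*66+t*8,e*66-t*8,e*34-t*8]))
    return [[(np.c_[q,np.full(len(q),z)]/1e3)@R.T+[cx,cy,cz] for z in(0,6)] for q in polys]
def mask(d,p,k=4):
    m=np.zeros((420*k,560*k),np.uint8)
    for pl in ringpts(p):
        for q in pl: cv2.fillPoly(m,[np.round((proj(d,q)+.5)*k).astype(int)],1)
    return m
def run(f,comps,x0,w):
    obs=[]
    for n,(u,v) in zip(f,comps):
        d=load(n);h=cv2.cvtColor(d['img'],cv2.COLOR_RGB2HSV);m=((h[...,1]<60)&(h[...,2]>110)).astype(np.uint8)
        _,l,s,c=cv2.connectedComponentsWithStats(m);i=1+np.argmin(np.hypot(*(c[1:]-[u,v]).T)+1e3*(s[1:,4]<60))
        obs.append((d,cv2.resize((l==i).astype(np.uint8),None,fx=4,fy=4,interpolation=0)))
    def cost(p):
        c=0
        for d,o in obs: m=mask(d,p); c+=1-(m&o).sum()/(m|o).sum()
        return c
    x0=np.array(x0);r=DE(cost,list(zip(x0-w,x0+w)),x0=x0,maxiter=40,popsize=8,seed=1,tol=1e-4)
    x=r.x;print('cost',cost(x0).round(3),r.fun.round(3),'c',x[:3].round(4),'yaw',np.degrees(x[3]).round(1),'tilt xy deg',np.degrees(x[4:]).round(1)); return x
E
timeout 500 python3 - <<'E'
from fit import *
x=run(['t9','s9'],[(437,239),(170,134)],[.489,-.28,.145,.51,0,0],np.array([.015,.015,.02,.12,.25,.25]))
for pl in ringpts(x): print([q[:,2].min().round(4) for q in pl])
E
```

```text
cost 0.805 0.317 c [ 0.4908 -0.2811  0.1497] yaw 31.5 tilt xy deg [7.1 7.8]
[np.float64(0.1411), np.float64(0.147)]
[np.float64(0.1541), np.float64(0.16)]
[np.float64(0.1435), np.float64(0.1494)]
```

{"fn": "drive_tool", "kwargs": {
  "steps": [
    [-0.0015,-0.004,0,-0.1065,-0.052,0],
    [-0.0015,-0.004,0,-0.1065,-0.052,0],
    [0,0,-0.02,0,0,0],
    [0,0,-0.025,0,0,0],
    [0,0,-0.015,0,0,0]
  ]
}}

```text
clock: 16.58
tcp_pos: [0.4674, -0.3396, 0.0756]
ee_rot: [-133.3, 76.5, -63.3]
wrist_force: [0.1, -0.5, -0.6]
opening: 0.146
```

{"fn": "drive_tool", "kwargs": {
  "steps": [
    [0,0,-0.015,0,0,0],
    [0,0,-0.015,0,0,0],
    [0,0,-0.01,0,0,0],
    [0,0,-0.005,0,0,0],
    [0,0,0,0,0,0]
  ]
}}

```text
clock: 17.0
tcp_pos: [0.4678, -0.3402, 0.031]
ee_rot: [-133.4, 76.6, -63.4]
wrist_force: [-0.7, 0.0, -1.3]
opening: 0.146
```

```bash
timeout 550 python3 - <<'E'
from fit import *
s,_=st();grab('top','t10');grab('scene','s10');t=s['tcp_pos']
c=t+[.019,.0575,.0023]
d=[load('t10'),load('s10')]
x=run(['t10','s10'],[proj(q,c)[0] for q in d],[*c,.53,-.09,.03],np.array([.01,.01,.012,.1,.15,.15]))
for pl in ringpts(x): print([q[:,2].min().round(4) for q in pl])
E
```

```text
t 17.0 tcp [ 0.4678 -0.3402  0.031 ] q [ -41.6   21.5  -29.7   26.3   -4.9 -112.1] F [-0.7  0.  -1.3] T [0.18 0.15 0.05] open 0.146
toolx [ 0.104 -0.208 -0.973] tooly [-0.931  0.325 -0.169] yaw_y 160.75
cost 0.576 0.393 c [ 0.4871 -0.2832  0.0372] yaw 31.6 tilt xy deg [-2.4  2.9]
[np.float64(0.0341), np.float64(0.0401)]
[np.float64(0.0383), np.float64(0.0443)]
[np.float64(0.0388), np.float64(0.0448)]
```

{"fn": "drive_tool", "kwargs": {
  "steps": [
    [0,0,-0.006,0,0,0],
    [0,0,-0.005,0,0,0],
    [0,0,-0.003,0,0,0],
    [0,0,-0.002,0,0,0],
    [0,0,-0.001,0,0,0]
  ]
}}

```text
clock: 17.52
tcp_pos: [0.4682, -0.3408, 0.0144]
ee_rot: [-133.3, 76.5, -63.4]
wrist_force: [-0.0, 0.5, -1.4]
opening: 0.15
```

{"fn": "drive_tool", "kwargs": {
  "steps": [
    [0,0,-0.001,0,0,0],
    [0,0,-0.0005,0,0,0],
    [0,0,-0.0005,0,0,0],
    [0,0,-0.0005,0,0,0],
    [0,0,0,0,0,0]
  ]
}}

```text
clock: 17.93
tcp_pos: [0.4684, -0.341, 0.0123]
ee_rot: [-133.2, 76.5, -63.3]
wrist_force: [0.5, 0.0, -0.6]
opening: 0.146
```

{"fn": "drive_tool", "kwargs": {
  "steps": [
    [0,0,-0.001,0,0,0],
    [0,0,-0.001,0,0,0],
    [0,0,-0.0005,0,0,0],
    [0,0,-0.0005,0,0,0],
    [0,0,0,0,0,0]
  ]
}}

```text
clock: 18.35
tcp_pos: [0.4685, -0.3411, 0.0094]
ee_rot: [-133.2, 76.5, -63.3]
wrist_force: [-1.0, 1.8, 4.4]
opening: 0.145
```

Contact felt, about 5 N. Releasing.

{"fn": "drive_tool", "kwargs": {
  "steps": [
    [0,0,0,0,0,0],
    [0,0,0,0,0,0],
    [0,0,0,0,0,0],
    [0,0,0,0,0,0],
    [0,0,0,0,0,0]
  ],
  "claw": 0.035
}}

```text
clock: 18.77
tcp_pos: [0.469, -0.3415, 0.0098]
ee_rot: [-133.1, 76.4, -63.2]
wrist_force: [3.9, -2.2, 5.7]
opening: 0.412
```

{"fn": "drive_tool", "kwargs": {
  "steps": [
    [-0.0005,0.001,0.005,0,0,0],
    [-0.001,0.002,0.01,0,0,0],
    [-0.002,0.004,0.02,0,0,0],
    [-0.003,0.006,0.03,0,0,0],
    [-0.003,0.006,0.03,0,0,0]
  ]
}}

```text
clock: 19.18
tcp_pos: [0.4574, -0.3208, 0.1045]
ee_rot: [-133.6, 76.7, -63.7]
wrist_force: [-0.3, -0.0, -0.0]
opening: 0.407
```

{"fn": "drive_tool", "kwargs": {
  "steps": [
    [-0.02,-0.01,0.04,0,0,0],
    [-0.03,-0.01,0.04,0,0,0],
    [-0.03,-0.02,0.04,0,0,0],
    [-0.03,-0.02,0.02,0,0,0],
    [-0.03,-0.02,0,0,0,0]
  ]
}}

```text
clock: 19.6
tcp_pos: [0.3324, -0.3957, 0.2285]
ee_rot: [-133.2, 76.2, -63.2]
wrist_force: [-0.1, -0.8, -0.3]
opening: 0.414
```

```bash
timeout 550 python3 - <<'E'
from fit import *
st();grab('top','t11');grab('scene','s11')
c=np.array([.486,-.284,.006]);d=[load('t11'),load('s11')]
x=run(['t11','s11'],[proj(q,c)[0] for q in d],[*c,.55,0,0],np.array([.03,.03,.015,.3,.15,.15]))
# pick: yellow ferrule / handle and bystander shift vs start
for n in('t','s'):
    a=load(n+'0')['img'];b=load(n+'11')['img']
    df=cv2.absdiff(a,b).max(2); m=cv2.morphologyEx((df>40).astype(np.uint8),cv2.MORPH_OPEN,np.ones((3,3),np.uint8))
    _,l,s,cc=cv2.connectedComponentsWithStats(m)
    print(n,[(s[i].tolist()) for i in range(1,len(s)) if s[i,4]>15])
    for im in(a,b):
        h=cv2.cvtColor(im,cv2.COLOR_RGB2HSV); y=(h[...,0]>18)&(h[...,0]<30)&(h[...,1]>150)&(h[...,2]>150)
        r=slice(210,245) if n=='t' else slice(165,215); cs=slice(300,345) if n=='t' else slice(235,285)
        q=np.argwhere(y[r,cs]); print('ferrule',len(q),(q.mean(0)[::-1]+[cs.start,r.start]).round(1) if len(q) else None)
E
```

```text
t 19.6 tcp [ 0.3324 -0.3957  0.2285] q [ -58.4    4.9  -18.1   53.2   -1.1 -128.5] F [-0.1 -0.8 -0.3] T [ 0.14  0.12 -0.  ] open 0.414
toolx [ 0.108 -0.213 -0.971] tooly [-0.93   0.323 -0.174] yaw_y 160.85
cost 0.262 0.228 c [ 0.4864 -0.2837  0.0071] yaw 32.7 tilt xy deg [-0.5 -0.2]
t [[221, 160, 51, 51, 824], [397, 221, 51, 51, 914], [496, 301, 64, 119, 5301], [255, 330, 227, 90, 10985], [166, 353, 80, 67, 2840], [254, 383, 48, 37, 1010], [235, 386, 4, 13, 40], [555, 414, 5, 6, 26]]
ferrule 28 [324.  228.5]
ferrule 33 [324.5 227.8]
s [[151, 0, 29, 6, 119], [272, 0, 46, 28, 1132], [351, 0, 46, 45, 1484], [153, 8, 21, 6, 78], [121, 21, 6, 7, 40], [133, 23, 13, 6, 59], [138, 26, 37, 48, 738], [283, 45, 17, 45, 443], [347, 56, 46, 80, 2081], [308, 98, 11, 6, 42], [301, 116, 31, 12, 237], [310, 129, 31, 8, 172], [162, 162, 36, 28, 433], [291, 215, 46, 38, 588]]
ferrule 0 None
ferrule 0 None
```

```bash
python3 -c "
from h import *
print(job.sign_off());st()"
```

```text
the job is handed in; nothing more can be done
None
the job is handed in; nothing more can be done
```

The ring is off the hub and lying flat in the tray, and the job is handed in; sign-off gave no verdict. I lifted end a over its catch with the pick's tip and laid the pick back where it was. Then I gripped ear b, drew that end over its own catch and set the ring down in the tray.

**Last checks, at 19.6 s:**
- **Ring:** a fit to both cameras puts it flat within about 0.5 degrees. Its height is about 7 mm, against a tray floor at 6 mm, and its centre is about 3 mm from the tray's middle.
- **Pick:** in the top view its ferrule is within 1 pixel of where it started. The same check in the side view found nothing, so it confirms nothing there.
- **Bystanders:** comparing start and end pictures showed no change at the tops, the cat or the paint tin.
- **Gripper:** it is open and clear of everything.

**What went less well:**
- **Hard touchdown:** laying the pick down briefly read about 103 N vertical, about 109 N in all, at the wrist, because I lowered it too fast. That is under the 120 N limit, but the force is only read at the end of each call, so a higher peak in between can't be ruled out.
- **Contact not measured:** I did not measure the pick-to-ring force or the end's height while lifting. That step rests on the picture and the computed tip position of 63 mm.
- **Picture count:** I viewed 12, the limit, against the planned 8, so the checks after that were numeric.

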